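# Hold the chute gate up and push the dog rack home past it

### The job

Put the rack of bench dogs away: with one fingertip press the red treadle bar down so that the yellow gate lifts, and with the gate held up push the rack by its blue end plate along the chute past the gate until it is fully home against the end stop; then let the treadle go so the gate drops shut behind the rack's block, and come clear. Only press and push: do not lift the rack or the dogs, which stay standing in their sockets, do not let the gate touch the rack or the dogs, and leave everything else where it is.

Things in the scene. Friction and masses are not known exactly. Their poses are not given: they have to be found in the camera images.
- chute: Fixed plywood chute, open on top and at its near end. Origin: on its centre line, at bench height; +x along it in the pushing direction (away from the robot, within 9 degrees), +y left. Base board 6 mm thick, x -192 to +165, y -40 to +100 mm. Side rails along all of it, inner faces at y = -32 and +32, 8 mm thick, tops at z = 24 mm. Gate at x = +60. Rack home: rack origin at x = +73 mm.
- end_stop (a point): Middle of the near face of the end stop, a wooden cross piece 80 mm wide with its top at z = 36 mm: x = +148 mm in the chute frame.
- gate_hinge (a point): Point on the hinge line of gate and treadle, at the gate: x = +60, y = +48, z = +40 mm in the chute frame. The hinge line is parallel to the chute. Its metal bearing posts (10 x 14 mm, tops at z = 50 mm) stand on this line at chute x = +44, +76 and -183 mm.
- gate (a joint): Angle (rad) of gate and treadle, one rigid part about the hinge line, so the rack cannot push the gate open. 0 = gate down, level across the chute; grows as the treadle is pressed down and the gate swings up to the left; stop at 1.35. From 0.85 on it clears rack and dogs. A spring shuts it when let go; holding it at 1.08 takes about 4 N on the treadle.
- gate_bar (a point): Middle of the yellow gate bar with red bands, 12x12 mm section, 86 mm long, across the chute at chute x = +60 mm, z 34 to 46 mm when down. It stops the rack's socket block but passes over the rack's low middle. It lies 50 mm from the hinge line; turns with joint gate.
- treadle_middle (a point): Middle (chute x = -50 mm) of the red treadle (gate_c0), a round bar, 18 mm diameter, left of the chute and parallel to it, chute x -177 to +53 mm; press it anywhere, a fingertip may slide along it. Gate down: at chute y = +79, top at z = 75 mm. Pressed, it goes through y = +88; at joint 1.08 it is at y = +85, top at z = 34 mm. Top at 41 mm: 0.9 rad; top at 25 mm: joint stop.
- rack: Loose wooden rack, 150 long (x), 60 mm wide, 0.25 to 0.5 kg, on the chute's base board with 2 mm play a side, x as the chute's. Origin: centre of the underside, 6 mm above the bench. Base 8 mm thick; in front (x +5 to +75) the socket block, top at z = 40 mm; then a low flat middle; at the rear the end plate. Starts at chute x -59 to -29 mm; pushing takes 2 to 4 N.
- rack_push (a point): Middle of the rear face of the rack's upright blue end plate: rack x = -75, y = 0, z = 30 mm. The plate is 8 mm thick, 60 mm wide, its top 50 mm above the rack's underside.
- rack_socket1 (a point): Bottom centre of the rear socket (27x27 mm) in the rack's block.
- rack_socket2 (a point): Bottom centre of the front socket (27x27 mm) in the rack's block.
- bench_dog_1: Loose wooden bench dog, 26 mm diameter, 56 mm high, standing in the rack's rear socket; its top is 64 mm above the rack's underside. Origin: centre of its foot.
- bench_dog_2: The same, in the rack's front socket.
- bench_dog_3: third wooden bench dog, 26x26x56 mm, bystander. Origin: centre of the underside
- caul_6: reddish hardwood offcut, 125x61x30 mm, bystander. Origin: centre of the underside
- marking_gauge: wooden marking gauge, 59x199x69 mm, bystander. Origin: centre of the underside
- masking_tape: roll of masking tape, 96 mm across, 24 mm high, bystander. Origin: centre of the underside
- screw_box: cardboard screw box with green lid, 72x95x38 mm, bystander. Origin: centre of the underside

How it is judged (in metres and radians):
On the way, in this order (a step that is already met when the one before it is completed fails the run):
1. a fingertip holds the treadle down and the gate up (joint gate above 0.85 rad) while the rack is still in front of the gate (value of joint gate above 0.85 rad and contact force between the fingers and gate_c0 above 0.3 N and x of rack in the frame of chute below -0.015 m), for 0.2 s.
2. the rack is home against the end stop with the gate still held up by a finger on the treadle (x of rack in the frame of chute above 0.0675 m and value of joint gate above 0.7 rad and contact force between the fingers and gate_c0 above 0.3 N), for 0.1 s.
At the end, for the whole second after the job is handed in: The rack stands flat in the chute within 5.5 mm of the end stop, at rest, both dogs standing in their sockets (within 15 mm, tilted less than 0.5 rad), and the gate is down behind its block (joint gate below 0.08 rad) (x of rack in the frame of chute above 0.0675 m and value of joint gate below 0.08 rad and angle between rack's own z axis and vertical below 0.05 rad and height (world z) of rack below 0.01 m and linear speed of rack below 0.01 m/s and horizontal distance between bench_dog_1 and rack_socket1 below 0.015 m and horizontal distance between bench_dog_2 and rack_socket2 below 0.015 m and angle between each of bench_dog_1, bench_dog_2's own z axis and vertical below 0.5 rad); the robot touches nothing.
It fails at once if the gate touches the rack or a dog (more than 1 N) (contact force between gate and rack above 1 N or contact force between gate and bench_dog_1 above 1 N or contact force between gate and bench_dog_2 above 1 N).
It fails at once if the rack is lifted (over 10 mm) or tipped (over 0.15 rad) (height (world z) of rack above 0.016 m or angle between rack's own z axis and vertical above 0.15 rad).
It fails at once if a dog is lifted from its socket (over 20 mm) or tips (over 0.5 rad) (height (world z) of any of bench_dog_1, bench_dog_2 above 0.034 m or angle between any of bench_dog_1, bench_dog_2's own z axis and vertical above 0.5 rad).
It fails at once if a bystander is moved by more than 20 mm (distance of any of bench_dog_3, caul_6, marking_gauge, masking_tape, screw_box from where it was at the start of the episode above 0.02 m).
It also fails if it takes over 38 s, if anything falls off the work surface, if the arm or the gripper's body presses on something with over 40 N, if the wrist force passes 120 N, or if a joint passes its speed limit or range.

### The arm

A 6-joint arm with a two-finger parallel gripper is mounted at the origin on a cart in front of the work surface, level with it; the furniture and walls round the work are solid. World frame = base frame: x ahead of the robot, y to its left, z up, the work surface at z = 0. Lengths are in mm, angles in rad, forces in N, time in s.
With the tool pointing down it reaches from about 350 to 975 mm from the base axis. Payload 7.1 kg.
Tool frame: the origin (TCP) lies midway between the tips of the shut fingers; the grasp point (between the pads) lies 19 mm behind it (ctrl.grasp_offset is the distance from the TCP to the grasp point, in mm); z points along the fingers, y is the line along which they close (so a half turn about z gives the same grasp; the last joint's range is limited). The gripper opens to 88 mm and grips with 3 to 60 N. Pads are 20 mm wide; open, the fingers measure 115 mm over their backs; the gripper's body (75 mm by 178 mm) begins 61 mm behind the grasp point.
Start: joints at [-1.259, 0.423, 1.63, -0, 1.089, -0.019], TCP at [203.017, -591.091, 222.675] pointing down, gripper open.
Joint ranges: [-3, 3], [-0.9, 2.11], [0.09, 2.58], [-1.31, 4.45], [0.11, 2.69], [-2.54, 2.54]. Speed limits (rad/s): [2.39, 2.39, 3.01, 3.14, 3.14, 3.14].

### API

Orientations are given as a rotation vector (axis times angle).
In Python, from workcell import sensors, viewer, ctrl gives the robot as it stands. The module is installed in compiled form; this text tells all that it offers.
- The arm moves only by the shell command python3 -m handwheel 'ROWS'. ROWS is JSON, a list of rows, each a list of 7 numbers: the shift along the tool's x, y, z in mm, then the turn, a rotation vector about the tool's x, y, z in rad, then the closure, from 0 (fully open) to 1 (shut). In form: [[x, y, z, rx, ry, rz, jaw], ...]. A call has 1 to 10 rows; each row shifts and turns the commanded pose from where the row before left it, along the tool's axes as they then stand; what a row does not reach is not made up. A row lasts 1/8 s, in which the tool goes at most 62.5 mm and 10.7 degrees, less where a joint would pass 70% of its speed; a pose out of reach is approached as far as the arm can. A call is refused whole if a number of a shift passes 62.5 or a number of a turn 0.188, either way. A call with a gripper value outside its range is refused whole. The fingers move at their own pace and stop on an object; the grip force is fixed at half the most. Time passes only in rows, so rows that do not move let the fingers close. It gives the time, the measured TCP pose, the force, the opening and the grip force at its end, in the units of the state.
- sensors.get_obs(): the state, without advancing time (a new reading comes with each control period).
- viewer.get_image(name): name is "scene" or "top" or "wrist"; returns a dict with "frame" (384x512x3 uint8, blue, green, red), "fov_y" (degrees; the focal length in pixels is half the picture's height over the tangent of half this angle, whatever the lens; pixels are square), "cx", "cy" (the principal point, pixels), "R" (3x3) and "t" (3): a world point X has camera coordinates R X + t. Camera axes: x right, y down, z forward; pixel columns grow to the right and rows downward; lengths in mm; the calibration is good to about 2 mm. A picture is of the moment at which its call begins. There is no depth.
- ctrl.close_job(): hands the job in; it is judged then, once.
The state is a dict: "t": time; "qpos": joint angles; "qvel": joint speeds; "joint_torque": joint torques, N m; "ee_pos": TCP position; "orientation": TCP orientation; "ft_force": force on the tool from outside, world axes, zero at the start; "moment": the same for the moment, N m; "width": finger opening in mm; "grasp_force": force on a finger pad.
Only numpy, scipy, OpenCV 4.12 (cv2) and the standard library are available. Lean on these libraries where they do the work, as an engineer would, in place of code of your own. Each camera call takes 0.05 s, during which the arm holds its last target. There are 200 camera calls.

## Working session

There is one attempt and no reset: what is moved stays moved. The work goes in short steps, Python scripts to look and compute and a shell command to move; the robot and the scene stay as the last step left them, time stands still between calls to the robot, and variables do not carry over. Pictures are saved under pics/ and viewed, at most 10 in all, crops included, and the job is handed in when it is done.

```bash
mkdir -p pics; python3 - <<'E'
from workcell import sensors, viewer
import cv2,pickle
d={}
for n in("scene","top"):
    i=viewer.get_image(n);d[n]=i;cv2.imwrite(f"pics/{n}0.png",cv2.resize(i["frame"],None,fx=1.5,fy=1.5,interpolation=cv2.INTER_CUBIC))
    print(n,i["fov_y"],i["cx"],i["cy"],i["R"],i["t"])
pickle.dump(d,open("im0.pkl","wb"))
print(sensors.get_obs())
E
```

```text
scene 51.020084701630566 257.86076704006695 191.12721650463644 [[ 0.5800912  -0.81418191 -0.02453625]
 [-0.33871075 -0.2137122  -0.91629805]
 [ 0.7407896   0.53984713 -0.39974473]] [-406.85717512  214.07623484  997.96687951]
top 42.6437151346647 257.98709083565774 188.89493223593666 [[ 0.38529538 -0.92279087  0.00211587]
 [-0.79146388 -0.33163928 -0.51342021]
 [ 0.47448119  0.1961438  -0.85813473]] [-304.7273812   426.87334682 1864.79725705]
{'t': 0.1, 'qpos': array([-1.25899657e+00,  4.23762657e-01,  1.63058865e+00,  1.77097623e-05,
        1.08858038e+00, -1.89981835e-02]), 'qvel': array([ 0.00106013, -0.00211336, -0.00190687, -0.00044353,  0.00051091,
       -0.00036342]), 'joint_torque': array([-1.31409077e-03, -5.45616603e+01, -2.74325985e+01,  6.44627027e-02,
        1.88908051e-02, -4.70894884e-05]), 'ee_pos': array([ 202.87975828, -590.64249266,  221.99031628]), 'orientation': array([-3.09741177e+00, -5.17019037e-01,  2.82339241e-04]), 'ft_force': array([-0.84846397, -0.46143331, -0.29655767]), 'moment': array([ 0.00507177,  0.05189417, -0.01402083]), 'grasp_force': 0.0, 'width': 87.95613303850931}
```

View pics/top0.png

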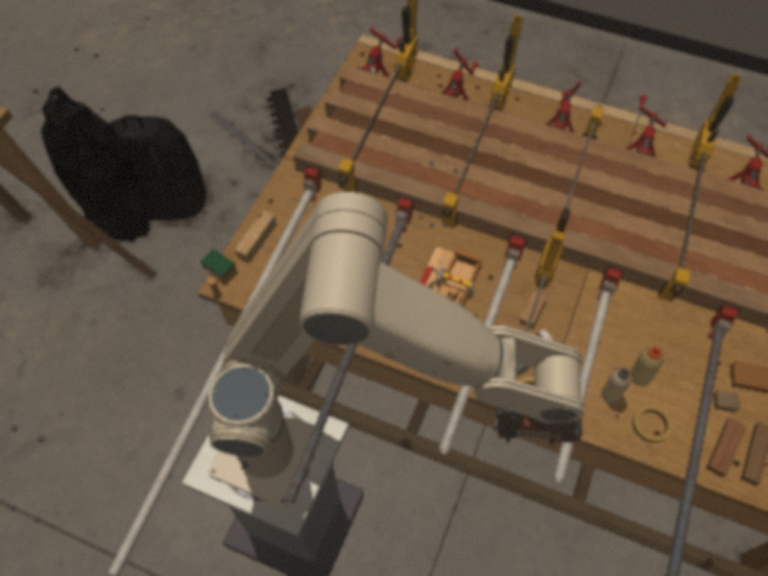

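View pics/scene0.png

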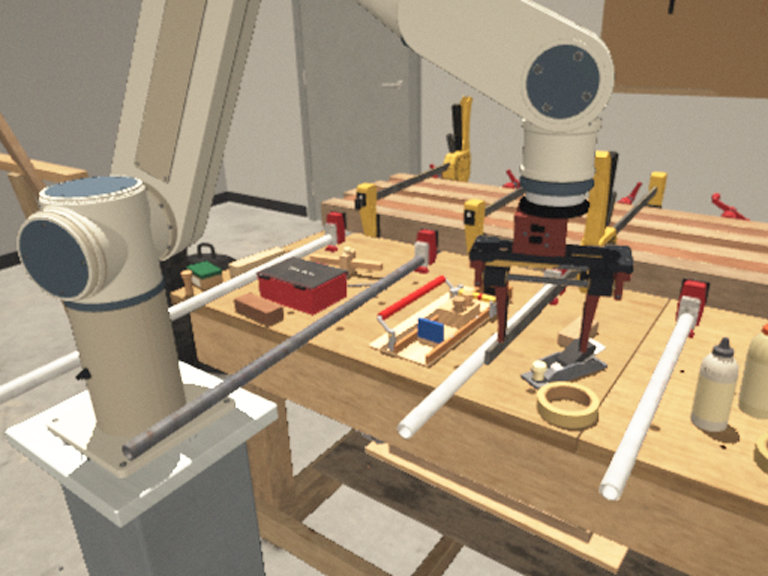

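```bash
python3 - <<'E'
import cv2,pickle,numpy as np
d=pickle.load(open("im0.pkl","rb"))
a=cv2.resize(d["scene"]["frame"][170:270,230:350],None,fx=6,fy=6,interpolation=cv2.INTER_CUBIC)
cv2.imwrite("pics/c1.png",a[:600,:720])
# scene pixel -> plane
def ray(n,u,v,z):
    i=d[n];f=192/np.tan(np.radians(i["fov_y"]/2));R=i["R"];t=i["t"]
    c=-R.T@t;r=R.T@np.array([(u-i["cx"])/f,(v-i["cy"])/f,1]);return (c+r*(z-c[2])/r[2]).round(0)
for n,u,v in [("scene",130,450),("scene",425,262),("scene",405,430),("scene",570,270),("top",445,447),("top",515,258),("top",292,495),("top",400,222)]:
    print(n,u,v,[ray(n,u/1.5,v/1.5,z)[:2] for z in(0,40,80,120)])
E
```

```text
scene 130 450 [array([-61., -64.]), array([ -87., -116.]), array([-112., -168.]), array([-137., -220.])]
scene 425 262 [array([842., -25.]), array([755., -80.]), array([ 668., -134.]), array([ 581., -189.])]
scene 405 430 [array([ 211., -384.]), array([ 167., -415.]), array([ 123., -445.]), array([  79., -475.])]
scene 570 270 [array([ 989., -367.]), array([ 891., -398.]), array([ 794., -429.]), array([ 697., -461.])]
top 445 447 [array([ 187., -412.]), array([ 173., -414.]), array([ 160., -416.]), array([ 146., -418.])]
top 515 258 [array([ 802., -403.]), array([ 775., -405.]), array([ 748., -407.]), array([ 721., -409.])]
top 292 495 [array([ -71., -108.]), array([ -79., -116.]), array([ -87., -125.]), array([ -95., -134.])]
top 400 222 [array([792., -42.]), array([765., -53.]), array([738., -63.]), array([711., -73.])]
```

View pics/c1.png

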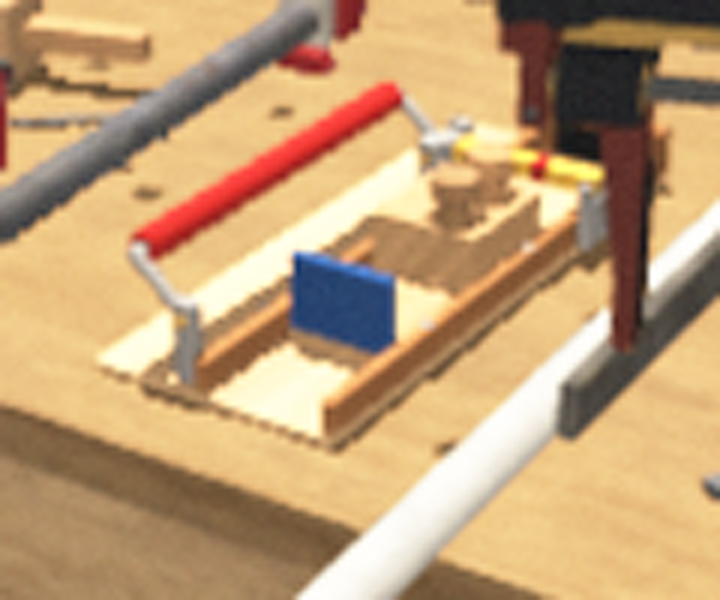

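Scene crop shows the chute: board corners at crop (335,440) and (100,360), red treadle from (145,245) to (390,97), blue plate (295–395, 255–350). The pipes on either side are about 40 mm high. Next I fit the pose.

```bash
cat >fit.py <<'E'
import numpy as np
from scipy.optimize import least_squares
def proj(i,X):
    f=192/np.tan(np.radians(i["fov_y"]/2));c=np.asarray(X)@np.asarray(i["R"]).T+i["t"]
    return c[:,:2]/c[:,2:]*f+[i["cx"],i["cy"]]
def world(p,P): # p: x,y,th
    c,s=np.cos(p[2]),np.sin(p[2]);P=np.asarray(P,float)
    return np.c_[p[0]+c*P[:,0]-s*P[:,1],p[1]+s*P[:,0]+c*P[:,1],P[:,2]]
def fit(obs,p0): # obs: list of (img, pts(x,y,z,israck), px)
    def res(p):
        r=[]
        for i,P,px in obs:
            P=np.array(P,float);Q=P[:,:3].copy();Q[:,0]+=P[:,3]*p[3]
            r.append((proj(i,world(p,Q))-px).ravel())
        return np.concatenate(r)
    s=least_squares(res,p0,loss="soft_l1",x_scale=[10,10,.05,10]);return s.x,res(s.x).reshape(-1,2)
E
python3 - <<'E'
from fit import *
import pickle
d=pickle.load(open("im0.pkl","rb"))
P=[(-192,-40,0,0),(-192,100,6,0),(-177,79,66,0),(53,79,66,0),(-75,30,56,1),(-75,-30,56,1),(-192,-40,24,0),(60,-45,46,0)]
px=np.array([(332,447),(100,358),(143,243),(392,95),(293,252),(395,275),(326,402),(605,178)])/6+[229.6,169.6]
p,r=fit([(d["scene"],P,px)],[500,-250,0,-45]);print(p,r.round(1))
E
```

```text
[ 5.84225285e+02 -2.78310954e+02 -2.88573463e-02 -4.62687751e+01] [[-0.2  0.4]
 [-0.9 -0.5]
 [ 0.   0.4]
 [ 0.9 -0.3]
 [-0.2 -0.8]
 [ 0.1  0.6]
 [ 0.8  0.4]
 [-0.4 -0.7]]
```

```bash
python3 -m handwheel '[[42,-33,-9,0,0,0,0.2],[42,-33,-9,0,0,0,0.2],[42,-33,-9,0,0,0,0.2],[42,-33,-9,0,0,0,0.2],[42,-33,-9,0,0,0,0.2],[42,-33,-9,0,0,0,0.2],[42,-33,-9,0,0,0,0.2],[42,-33,-9,0,0,0,0.2],[0,0,0,0,0,0.18,0.2],[0,0,0,0,0,0.18,0.2]]'
python3 - <<'E'
from workcell import sensors, viewer
import cv2,pickle
from fit import *
i=viewer.get_image("wrist");pickle.dump(i,open("w1.pkl","wb"))
f=cv2.resize(i["frame"],None,fx=1.5,fy=1.5,interpolation=cv2.INTER_CUBIC)
cv2.imwrite("pics/w1.png",f)
o=sensors.get_obs();print(o["t"],o["ee_pos"],o["orientation"],o["width"],o["qpos"],o["ft_force"])
E
```

```text
t: 1.35
ee_pos: [435.3, -231.3, 294.5]
orientation: [-3.141, 0.052, 0.001]
ft_force: [0.1, 0.1, 0.5]
width: 70.3
grasp_force: 0.0
1.4 [ 435.14485091 -231.61463807  294.48511733] [-3.14073423e+00  6.44324692e-02  6.64839885e-04] 70.24196705774551 [-5.13255676e-01  1.42485799e-01  1.84145992e+00 -2.86277064e-05
  1.15811328e+00  1.09857658e+00] [ 0.20343349 -0.20531854 -0.41293676]
```

View pics/w1.png

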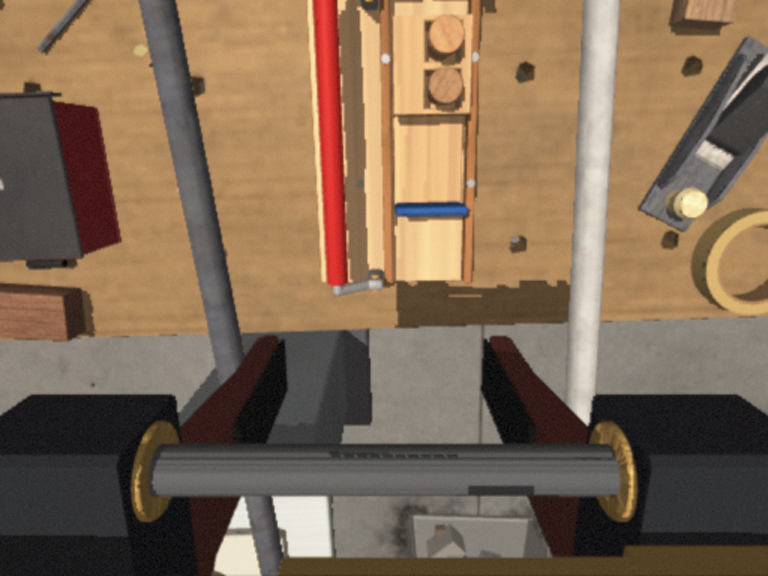

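Wrist view: the treadle's near end is at (338,284), rail near ends at (390,283) and (468,283), the blue plate spans (396–468, 210), and the dogs stand at (446,36) and (446,86). The pipes lie well clear on both sides.

```bash
python3 - <<'E'
from fit import *
import pickle
d=pickle.load(open("im0.pkl","rb"));w=pickle.load(open("w1.pkl","rb"))
print("cam",-w["R"].T@w["t"])
P=[(-192,-40,0,0),(-192,100,6,0),(-177,79,66,0),(53,79,66,0),(-75,30,56,1),(-75,-30,56,1),(-192,-40,24,0),(60,-45,46,0)]
px=np.array([(332,447),(100,358),(143,243),(392,95),(293,252),(395,275),(326,402),(605,178)])/6+[229.6,169.6]
W=[(-192,100,6,0),(-177,79,66,0),(-192,40,24,0),(-192,32,24,0),(-192,-32,24,0),(-192,-40,24,0),(-71,30,56,1),(-71,-30,56,1)]
wx=np.array([(322,281),(338,285),(386,283),(394,283),(464,283),(472,283),(396,208),(468,209)])/1.5
for o in([(w,W,wx)],[(w,W,wx),(d["scene"],P,px)]):
    p,r=fit(o,[584,-278,-.03,-46]);print(p,r.round(1)[:8].tolist())
T=np.array([(-75,30,56),(-67,30,56),(-75,30,14),(-67,30,14)])+[p[3],0,0]
print(proj(w,world(p,T))*1.5)
print(proj(w,world(p,[(30,79,66),(0,79,66),(30,36,24)]))*1.5)
E
```

```text
cam [ 508.82195344 -233.30851732  456.04646599]
[ 5.82878423e+02 -2.72969306e+02 -9.70074726e-03 -4.93332796e+01] [[-0.1, 0.0], [-0.3, -2.3], [-0.6, 1.1], [-0.1, 0.9], [0.0, -0.1], [0.5, -0.3], [-0.3, 0.9], [1.1, -0.9]]
[ 5.83025685e+02 -2.75488820e+02 -2.19658680e-02 -4.91338805e+01] [[-0.0, -0.9], [-0.1, -3.2], [-0.5, 0.6], [0.0, 0.5], [0.1, 0.0], [0.6, -0.1], [0.6, 0.3], [2.0, -0.9]]
[[396.89233259 213.41712409]
 [396.8540611  203.47861727]
 [395.63382727 207.65801733]
 [395.59287882 198.6114439 ]]
[[327.25882788  -2.53382367]
 [329.00493635  43.93808697]
 [387.46455338  12.80213046]]
```

```bash
python3 -m handwheel '[[4,1,20,0,0,-0.019,0.2],[0,0,50,0,0,0,0.2],[0,0,50,0,0,0,0.2],[0,0,50,0,0,0,0.2],[0,0,30,0,0,0,0.2],[0,0,0,0,0,0,0.2],[0,0,0,0,0,0,0.2]]'
python3 - <<'E'
from workcell import sensors, viewer
import cv2,pickle
i=viewer.get_image("wrist");j=viewer.get_image("scene")
a=cv2.resize(i["frame"],(400,300));b=cv2.resize(j["frame"][150:270,215:375],(800,600),interpolation=cv2.INTER_CUBIC)
cv2.imwrite("pics/w2.png",i["frame"]);cv2.imwrite("pics/s2.png",b)
o=sensors.get_obs();print(o["t"],o["ee_pos"],o["orientation"],o["width"],o["ft_force"])
E
```

```text
t: 2.28
ee_pos: [439.6, -233.8, 95.6]
orientation: [3.141, -0.015, 0.002]
ft_force: [0.5, -0.8, -0.4]
width: 70.3
grasp_force: 0.0
2.375 [ 440.00668456 -233.9967287    96.15337028] [ 3.14023    -0.01506369  0.00371857] 70.0114634442878 [ 0.50531088 -0.65863726 -0.31733131]
```

View pics/w2.png

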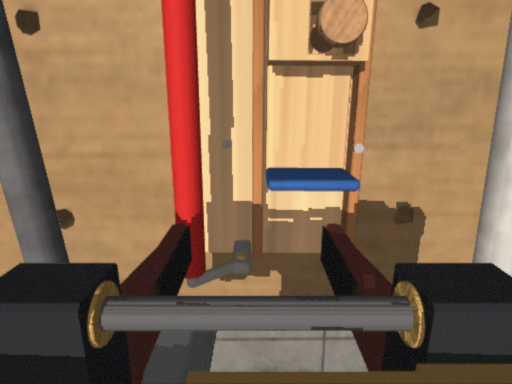

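View pics/s2.png

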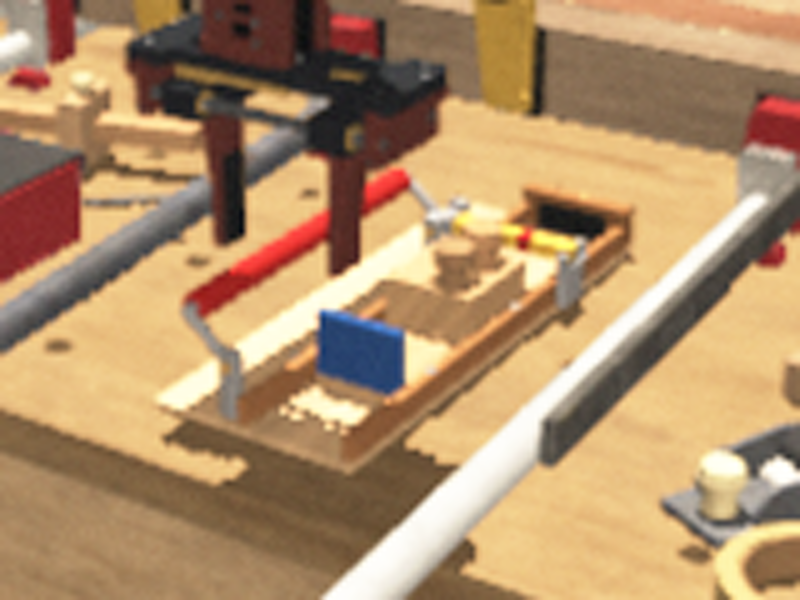

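Wrist view: the left finger's inner edge is near (190,228), about over the treadle centre line (188,228). The plate spans (266–358, 180). I'll check the fit against this frame.

```bash
python3 - <<'E'
from workcell import sensors, viewer
from fit import *
import cv2,pickle
i=viewer.get_image("wrist");f=i["frame"].astype(int)
W=[];wx=[]
red=(f[:,:,2]>120)&(f[:,:,1]<50)&(f[:,:,0]<60)
p=[583,-275.5,-.022,-49]
for r in(5,60,120,180,215):
    c=np.where(red[r,140:230])[0]+140;print(r,c.min(),c.max(),end=' | ')
t=np.array([(x,79,66) for x in range(-170,0,5)]);q=proj(i,world(p,t));
print([np.interp(r,q[::-1,1][np.argsort(q[::-1,1])],q[::-1,0][np.argsort(q[::-1,1])]).round(1) for r in(5,60,120,180,215)])
blue=(f[:,:,0]>90)&(f[:,:,2]<60);ys,xs=np.where(blue[:260]);print("blue",xs.min(),xs.max(),ys.min(),ys.max())
T=np.array([(-75,30,56),(-75,-30,56),(-67,30,56),(-67,-30,56),(-75,0,14),(-67,0,14)])+[p[3],0,0];print(proj(i,world(p,T)).round(1).tolist())
R=[];o=sensors.get_obs()["ee_pos"]
F=np.array([(x,y,0) for x in(-10,10) for y in(35,48,-35,-48)])+o
print(proj(i,F).round(0).tolist(), o)
E
```

```text
5 163 192 | 60 166 194 | 120 171 196 | 180 175 198 | 215 177 199 | [np.float64(181.6), np.float64(184.0), np.float64(186.6), np.float64(189.2), np.float64(190.7)]
blue 267 358 174 190
[[269.5, 188.2], [363.3, 189.2], [269.8, 176.0], [364.5, 177.0], [306.5, 174.6], [307.0, 164.2]]
[[192.0, 261.0], [168.0, 261.0], [321.0, 259.0], [345.0, 259.0], [190.0, 226.0], [165.0, 226.0], [322.0, 225.0], [347.0, 225.0]] [ 439.99808634 -233.96119663   96.14905466]
```

```bash
python3 -m handwheel '[[-2,-3,10,0,0,0,0.2],[0,0,8,0,0,0,0.2],[0,0,8,0,0,0,0.2],[0,0,8,0,0,0,0.2],[0,0,8,0,0,0,0.2],[0,0,8,0,0,0,0.2],[0,0,8,0,0,0,0.2],[0,0,7,0,0,0,0.2],[0,0,0,0,0,0,0.2],[0,0,0,0,0,0,0.2]]'
python3 - <<'E'
from workcell import sensors, viewer
import cv2
i=viewer.get_image("wrist");j=viewer.get_image("scene")
b=cv2.resize(j["frame"][150:270,215:375],(512,384),interpolation=cv2.INTER_CUBIC)
cv2.imwrite("pics/s3.png",cv2.resize(cv2.hconcat([b,i["frame"]]),(800,300)))
E
```

```text
t: 3.68
ee_pos: [437.3, -231.6, 29.7]
orientation: [3.14, -0.015, 0.001]
ft_force: [-3.2, -6.3, 6.6]
width: 70.3
grasp_force: 4.2
```

View pics/s3.png

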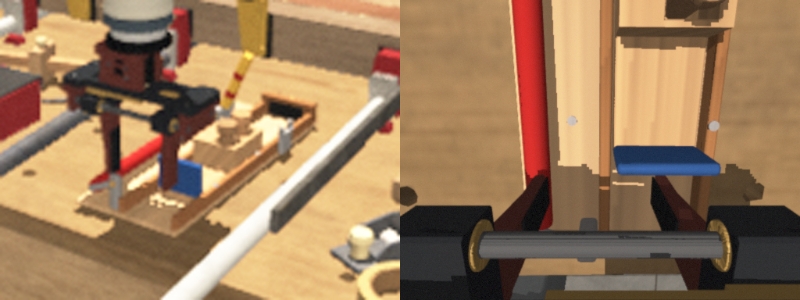

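Gate is well up and the treadle is under the left finger, but the side force shows the bar sits near the finger's outer edge. I'll shift left a few millimetres to centre it.

```bash
python3 -m handwheel '[[0,-2,0,0,0,0,0.2],[0,-2,0,0,0,0,0.2],[0,-2,0,0,0,0,0.2],[0,0,0,0,0,0,0.2]]'
python3 - <<'E'
from workcell import viewer
from fit import *
i=viewer.get_image("wrist");f=i["frame"].astype(int)
red=(f[:,:,2]>110)&(f[:,:,1]<50)&(f[:,:,0]<60)
p=[583,-273.2,-.018,-50]
for r in(40,100,160,200,220):
    c=np.where(red[r,120:230])[0]+120;print(r,c.min(),c.max())
for y,z in((85,25),(88,31),(83,18)): print(y,z,proj(i,world(p,[(x,y,z) for x in(-20,-60,-100,-140)])).round(1).tolist())
E
```

```text
t: 4.28
ee_pos: [438.1, -225.5, 30.0]
orientation: [3.14, -0.016, 0.003]
ft_force: [-0.4, -4.4, 6.0]
width: 70.1
grasp_force: 3.0
40 161 193
100 166 196
160 169 198
200 172 200
220 173 183
85 25 [[169.4, -21.1], [174.6, 73.6], [179.2, 156.3], [183.2, 229.0]]
88 31 [[158.9, -26.2], [165.1, 72.5], [170.4, 158.2], [175.1, 233.3]]
83 18 [[177.5, -15.6], [181.9, 74.8], [185.9, 154.2], [189.3, 224.4]]
```

```bash
python3 -m handwheel '[[4,0,0,0,0,0,0.2],[4,0,0,0,0,0,0.2],[5,0,0,0,0,0,0.2],[6,0,0,0,0,0,0.2],[6,0,0,0,0,0,0.2],[6,0.5,0,0,0,0,0.2],[6,0,0,0,0,0,0.2],[6,0,0,0,0,0,0.2],[6,0,0,0,0,0,0.2],[6,0,0,0,0,0,0.2]]'
```

```text
t: 5.58
ee_pos: [489.2, -224.3, 29.0]
orientation: [-3.139, 0.017, 0.01]
ft_force: [-11.3, 0.3, 10.5]
width: 69.9
grasp_force: 5.9
```

```bash
python3 -m handwheel '[[6,0.5,0,0,0,0,0.2],[6,0,0,0,0,0,0.2],[6,0,0,0,0,0,0.2],[6,0,0,0,0,0,0.2],[6,0,0,0,0,0,0.2],[6,0,0,0,0,0,0.2],[6,0,0,0,0,0,0.2],[6,0,0,0,0,0,0.2]]'
python3 - <<'E'
from workcell import sensors, viewer
import cv2
i=viewer.get_image("wrist");j=viewer.get_image("scene")
b=cv2.resize(j["frame"][150:270,215:375],(512,384),interpolation=cv2.INTER_CUBIC)
cv2.imwrite("pics/s4.png",cv2.resize(cv2.hconcat([b,i["frame"]]),(800,300)))
E
```

```text
t: 6.58
ee_pos: [537.4, -225.5, 29.1]
orientation: [-3.139, 0.017, 0.009]
ft_force: [-10.8, 0.1, 9.3]
width: 70.3
grasp_force: 5.8
```

View pics/s4.png

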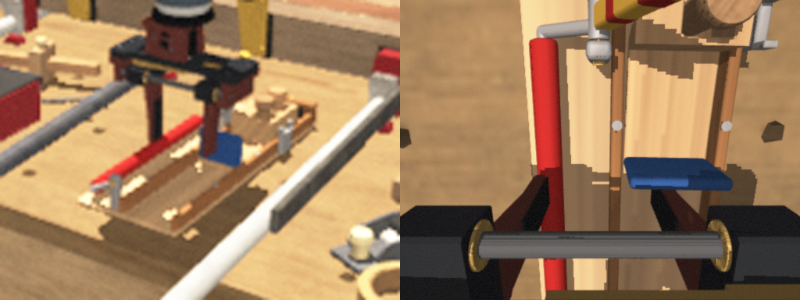

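Gate is still up, and the plate is moving squarely with the right finger behind it. About 34 mm remain.

```bash
python3 -m handwheel '[[6,0,0,0,0,0,0.2],[6,0,0,0,0,0,0.2],[6,0,0,0,0,0,0.2],[5,0,0,0,0,0,0.2],[4,0,0,0,0,0,0.2],[0,0,0,0,0,0,0.2]]'
```

```text
t: 7.42
ee_pos: [565.5, -225.9, 28.9]
orientation: [-3.14, 0.016, 0.006]
ft_force: [-5.3, 1.1, 5.3]
width: 70.3
grasp_force: 3.4
```

```bash
python3 -m handwheel '[[3,0,0,0,0,0,0.2],[2,0,0,0,0,0,0.2],[0,0,0,0,0,0,0.2]]'
```

```text
t: 7.8
ee_pos: [567.8, -225.8, 29.0]
orientation: [-3.139, 0.017, 0.014]
ft_force: [-15.4, 0.0, 13.1]
width: 70.5
grasp_force: 8.6
```

```bash
python3 -m handwheel '[[2,0,0,0,0,0,0.2],[1,0,0,0,0,0,0.2],[0,0,0,0,0,0,0.2]]'
python3 - <<'E'
from workcell import sensors, viewer
from fit import *
import cv2
i=viewer.get_image("wrist");j=viewer.get_image("scene")
b=cv2.resize(j["frame"][170:240,275:368],(512,384),interpolation=cv2.INTER_CUBIC)
cv2.imwrite("pics/s5.png",cv2.resize(cv2.hconcat([b,i["frame"]]),(800,300)))
print(sensors.get_obs()["ft_force"])
f=i["frame"].astype(int);blue=(f[:,:,0]>90)&(f[:,:,2]<60);ys,xs=np.where(blue[:260]);print("blue",xs.min(),xs.max(),ys.min(),ys.max())
for X in(65,70,73):print(X,proj(i,world([583,-273.2,-.018],np.array([(-75,30,56),(-75,-30,56),(-67,30,56),(-67,-30,56)])+[X,0,0])).round(1).tolist())
E
```

```text
t: 8.18
ee_pos: [567.9, -225.8, 29.0]
orientation: [-3.138, 0.018, 0.022]
ft_force: [-27.3, -2.2, 23.6]
width: 70.3
grasp_force: 13.4
[-26.44525779  -2.12441274  21.37239574]
blue 289 368 207 240
65 [[294.3, 256.9], [427.1, 257.8], [295.0, 240.7], [429.8, 241.6]]
70 [[294.7, 246.8], [428.8, 247.8], [295.4, 230.3], [431.6, 231.2]]
73 [[295.0, 240.7], [429.8, 241.6], [295.7, 224.0], [432.7, 224.9]]
```

View pics/s5.png

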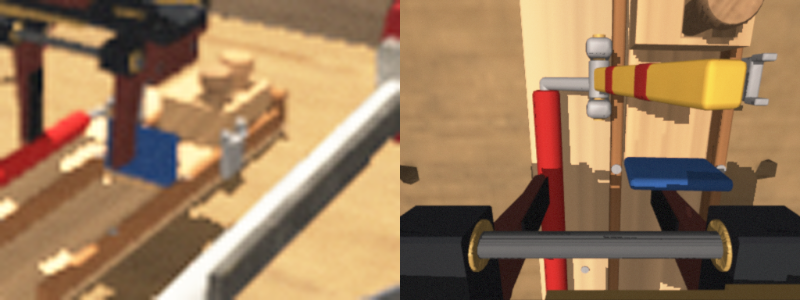

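The rack has stopped at TCP x 567.9 with force rising to 27 N, and the plate's pixel row matches rack x ≈ 73. It is home with the gate held, so I back off and then release.

```bash
python3 -m handwheel '[[-4,0,0,0,0,0,0.2],[-6,0,0,0,0,0,0.2],[-8,0,0,0,0,0,0.2],[-8,0,0,0,0,0,0.2],[0,0,-8,0,0,0,0.2],[0,0,-8,0,0,0,0.2],[0,0,-8,0,0,0,0.2],[0,0,-8,0,0,0,0.2],[0,0,-8,0,0,0,0.2],[0,0,-8,0,0,0,0.2]]' && python3 -m handwheel '[[0,0,-8,0,0,0,0.2],[0,0,-15,0,0,0,0.2],[0,0,-40,0,0,0,0.2],[-20,0,-50,0,0,0,0.2],[-20,0,-50,0,0,0,0.2],[0,0,0,0,0,0,0.2],[0,0,0,0,0,0,0.2],[0,0,0,0,0,0,0.2]]'
python3 - <<'E'
from workcell import sensors, viewer
import cv2
i=viewer.get_image("wrist");j=viewer.get_image("scene")
b=cv2.resize(j["frame"][150:270,215:375],(512,384),interpolation=cv2.INTER_CUBIC)
cv2.imwrite("pics/s6.png",cv2.resize(cv2.hconcat([b,i["frame"]]),(800,300)))
E
```

```text
t: 9.52
ee_pos: [549.0, -226.4, 78.1]
orientation: [-3.141, 0.016, 0.0]
ft_force: [0.1, -0.9, 0.3]
width: 70.2
grasp_force: 0.0
t: 10.52
ee_pos: [508.7, -225.7, 239.4]
orientation: [-3.141, 0.016, 0.003]
ft_force: [0.3, -0.4, 0.0]
width: 70.1
grasp_force: 0.0
```

View pics/s6.png

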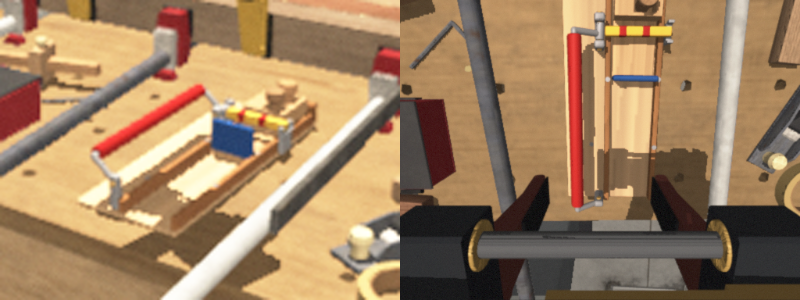

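The gate is down behind the block at (640,31), the rack is home with both dogs standing, and the arm is clear.

```bash
python3 -c "
from workcell import ctrl
print(ctrl.close_job())"
```

```text
the job is handed in; nothing more can be done
None
```

The job is handed in with no verdict returned; the last pictures show the rack at the end stop with both dogs standing, the gate down behind its block, and the arm clear (about 10.5 s of the 38 s used).

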